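# Aim the filming tablet, then hold the curing box open for the shot

## Task

We want to film the castings in the resin curing box. First, with the lid still shut, turn the tablet on its stand so that its back faces the middle of the box straight on, and tip it 25 degrees forward from upright so that it looks down at it; then take the lid by its handle, raise it to 60 degrees open and finish while still holding it there: it has no stay and must not be let slam. Leave the cup, the bottle and the jar where they stand.

Things in the scene. Friction and masses are not known exactly. Their poses are not given: they have to be found in the camera images.
- stand: heavy round aluminium foot of the tablet stand, 120 mm across and 14 mm high; it does not move. Origin at the centre of its underside, on the table; z up. Its column, 18 mm thick, rises along its z axis.
- swivel (a joint): turn of the column (with the tablet) about the vertical through the stand's origin, rad, growing counter-clockwise from above. At 0 the tablet's back faces along the stand's x axis. Range -2.0 to 1.0; a stiff friction joint (0.12 N m) that stays where it is left.
- tilt (a joint): lean of the tablet, rad: 0 upright, positive = top edge leaning forward, that is towards the side the back faces, so that the back looks downward (25 degrees = 0.436); negative = leaning backward. Range -0.45 to 0.80; a stiff friction joint (0.28 N m) that stays where it is left.
- tilt_axis (a point): the point on the column's axis, 220 mm above the table, through which the tilt axis passes; it stays put. Its axes turn with the tablet: x is the way the tablet's back faces (square to the tablet), y along the tablet's width (the tilt axis), z along the tablet's height towards its top edge.
- tablet_top (a point): middle of the top edge of the tablet, a grey-cased slab 200 mm wide, 135 mm high and 9 mm thick in landscape, dark screen on one side, camera eye in a top corner of its back. In the axes of tilt_axis this point lies at (-26, 0, 67.5) mm. A 80 x 56 mm holder plate, 6 mm thick, is on the middle of the back, ending 39 mm below the top edge; above it both faces are free. Same axes as tilt_axis.
- curing_box: resin curing box, grey lower part and white lid, 200 mm deep (x), 260 mm wide (y) and 120 mm high with its lid shut; heavy, it does not move. Origin at the centre of its underside, x away from the front (the side with the lid handle and the black control panel) towards the hinge, z up.
- tray_mid (a point): middle of the box, on top of the casting tray inside, 45 mm above the table, over the box's origin.
- lid (a joint): opening angle of the lid, rad: 0 shut, growing as the front edge rises (60 degrees = 1.047), stop at 1.45. It falls shut from any angle when let go.
- lid_hinge (a point): middle of the lid's hinge line, at the far top edge of the box's lower part: 100 mm along x and 85 mm above the box's origin. Axes are the lid's: y along the hinge line; when shut they equal the box's. The lid (0.33 to 0.66 kg) is a white shell 200 x 260 mm and 35 mm high, with a small amber window on top.
- handle_mid (a point): middle of the lid handle's bar. The handle is a steel U-shaped pull on the middle of the lid's front face, turning with the lid: a round bar 10 mm thick and 110 mm long, parallel to the hinge, its centre 42 mm off the face. In the lid_hinge axes this point lies at (-242, 0, 20) mm, thus 105 mm above the table and 15 mm below the lid's top when shut; there is a 37 mm gap between bar and lid face for a finger, and nothing below it.
- cup_mid (a point): middle of an open whitish mixing cup, 72 mm across the rim, 95 mm high; loose, to be left alone.
- dye_mid (a point): middle of a small white dye bottle with black cap, 34 mm across, 85 mm high; loose, to be left alone.
- jar_mid (a point): middle of a low jar with white cap, 56 mm across, 55 mm high; loose, to be left alone.

How it is judged:
By the outcome, as a careful person would: the job done as asked, in the order asked, and still so for the second after the job is handed in, while the arm keeps its last pose, push and grip.
It also fails if it takes over 51 s, if anything falls off the work surface, if the arm or the gripper's body presses on something with over 40 N, if the wrist force passes 120 N, or if a joint passes its speed limit or range.

## Robot

A 6-joint arm with a two-finger parallel gripper is mounted at the origin on the work surface. World frame = base frame: x ahead of the robot, y to its left, z up, the work surface at z = 0. Lengths are in m, angles in degrees, forces in N, time in s.
With the tool pointing down it reaches from about 0.25 to 0.725 m from the base axis. Payload 9.7 kg.
Tool frame: the origin (TCP) lies midway between the tips of the shut fingers; the grasp point (between the pads) lies 19 mm behind it; z points along the fingers, y is the line along which they close (so a half turn about z gives the same grasp; the last joint's range is limited). The gripper opens to 85 mm and grips with 20 to 120 N. Pads are 22 mm wide; open, the fingers measure 114 mm over their backs; the gripper's body (76 mm by 85 mm) begins 54 mm behind the grasp point. The pads swing forward as they close: fully open they stand 13 mm farther back than shut.
Start: joints at [-71.219, 4.979, 10.078, 95.1, 0, 90], TCP at [0.177, -0.521, 0.231] pointing down, gripper open.
Joint ranges: [-179.16, 179.16], [-48.56, 103.87], [-65.8, 70.77], [-126.05, 130.52], [-82.76, 87.17], [-180, 180]. Speed limits (degrees/s): [127.2, 127.2, 147.25, 180, 180, 180].

## Interface

Orientations are given as [roll, pitch, yaw] about the fixed x, y, z axes, in that order (R = Rz(yaw) Ry(pitch) Rx(roll)).
In Python, from workcell import bot gives the robot as it stands.
- The arm moves only by the shell command python3 -m crank 'ROWS' [FORCE]. ROWS is JSON, a list of rows, each an object with "gripper": the finger opening in mm, from 0 to 85.4; "travel": the shift along the tool's x, y, z in mm, a list of three; "twist": the turn, a rotation vector about the tool's x, y, z in rad, a list of three. In form: [{"gripper": gripper, "travel": [tx, ty, tz], "twist": [rx, ry, rz]}, ...]. A call has 1 to 12 rows; each row shifts and turns the commanded pose from where the row before left it, along the tool's axes as they then stand; what a row does not reach is not made up. A row lasts 1/8 s, in which the tool goes at most 62.5 mm and 10.7 degrees, less where a joint would pass 70% of its speed; a pose out of reach is approached as far as the arm can. A call is refused whole if a number of a shift passes 62.5 or a number of a turn 0.188, either way. A call with a gripper value outside its range is refused whole. The fingers move at their own pace and stop on an object; FORCE is the grip in N (left out, the last holds). Time passes only in rows, so rows that do not move let the fingers close. It gives the time, the measured TCP pose, the force, the opening and the grip force at its end, in the units of the state.
- bot.get_obs(): the state, without advancing time (a new reading comes with each control period).
- bot.camera(name): name is "scene" or "top"; returns the picture (400x640x3 uint8, red, green, blue); there is no depth.
- bot.calibration(name): a dict with "vfov" (degrees; the focal length in pixels is half the picture's height over the tangent of half this angle, whatever the lens; pixels are square), "cx", "cy" (the principal point, pixels), "camera_from_world" (4x4, takes a point from world to camera coordinates). Camera axes: x right, y down, z forward; pixel columns grow to the right and rows downward; lengths in m; the calibration is good to about 2 mm. A picture is of the moment at which its call begins. calibration takes no time and is no camera call.
- bot.job_done(): hands the job in; it is judged then, once.
The state is a dict: "time": time; "q": joint angles; "qd": joint speeds; "joint_efforts": joint torques, N m; "ee_pos": TCP position; "tcp_rot": TCP orientation; "wrist_force": force on the tool from outside, world axes, zero at the start; "torque": the same for the moment, N m; "opening": finger opening in m; "grasp_force": force on a finger pad.
Only numpy, scipy, OpenCV 4.12 (cv2) and the standard library are available. Lean on these libraries where they do the work, as an engineer would, in place of code of your own. Each camera call takes 0.05 s, during which the arm holds its last target. There are 200 camera calls.

## Working session

There is one attempt and no reset: what is moved stays moved. The work goes in short steps, Python scripts to look and compute and a shell command to move; the robot and the scene stay as the last step left them, time stands still between calls to the robot, and variables do not carry over. Pictures are saved under pics/ and viewed, at most 10 in all, crops included, and the job is handed in when it is done.

```bash
mkdir -p pics; ls
python3 - <<'E'
from workcell import bot
import cv2
for n in("scene","top"):
    cv2.imwrite(f"pics/{n}0.png",bot.camera(n)[:,:,::-1]); c=bot.calibration(n); print(n,c)
print(bot.get_obs())
E
```

```text
pics
scene {'vfov': 49.93127072433583, 'cx': 321.4759484429094, 'cy': 200.12427330526958, 'camera_from_world': array([[ 8.71974928e-01,  4.89549637e-01,  9.36941943e-04,
        -5.46641859e-01],
       [ 4.12368212e-01, -7.33466920e-01, -5.40350567e-01,
        -1.53171455e-01],
       [-2.63841208e-01,  4.71558512e-01, -8.41439473e-01,
         1.42608816e+00],
       [ 0.00000000e+00,  0.00000000e+00,  0.00000000e+00,
         1.00000000e+00]])}
top {'vfov': 57.32727230641274, 'cx': 325.3938662387044, 'cy': 204.83267225966247, 'camera_from_world': array([[ 0.01569714, -0.99976846,  0.01471826, -0.01382777],
       [-0.98850443, -0.01773072, -0.15014862,  0.63136187],
       [ 0.15037481, -0.01219216, -0.98855388,  1.13099416],
       [ 0.        ,  0.        ,  0.        ,  1.        ]])}
{'time': 0.1, 'q': array([-7.12178798e+01,  5.00684297e+00,  1.00404211e+01,  9.50998640e+01,
       -1.44778236e-03,  9.00005580e+01]), 'qd': array([-0.02085229, -0.01524771,  0.14637879,  0.12454816,  0.026105  ,
        0.07816306]), 'joint_efforts': array([-2.70584162e-03, -5.21562052e+01,  4.65653765e+01,  1.60196068e-02,
       -1.13608103e-04, -1.64661321e-05]), 'ee_pos': array([ 0.1770122 , -0.52052466,  0.23067736]), 'tcp_rot': array([-1.79933714e+02,  1.44842692e-03,  1.87815639e+01]), 'wrist_force': array([ 0.13636175,  0.9103321 , -0.65427258]), 'torque': array([-0.05543935,  0.02372198,  0.02473864]), 'grasp_force': 0.0, 'opening': 0.08506923820969711}
```

View pics/scene0.png

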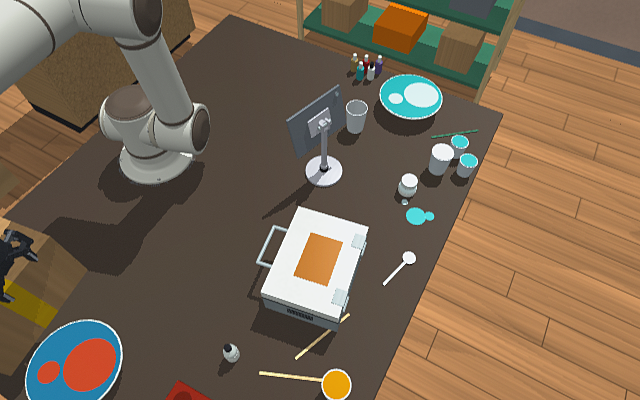

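View pics/top0.png

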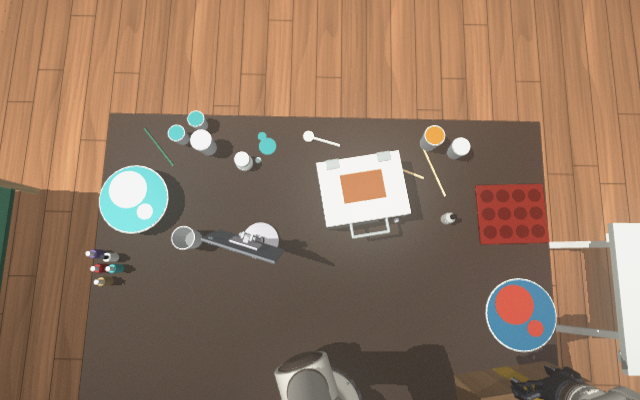

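The scene shows the tablet stand (foot about (323,171)), the box lid around (318,262) with its handle at the left, and the cup at (356,117). The top view shows the column near (261,236), lid corners near (317,163), (401,151), (410,212), (327,227), handle bar near (370,235), and the cup at (183,238). I'll enlarge both.

Run:
```python
import cv2
a=cv2.imread("pics/top0.png")[140:270,165:425]; cv2.imwrite("pics/c1.png",cv2.resize(a,None,fx=3,fy=3,interpolation=cv2.INTER_CUBIC))
a=cv2.imread("pics/scene0.png")[80:340,245:445]; cv2.imwrite("pics/c2.png",cv2.resize(a,None,fx=2.3,fy=2.3,interpolation=cv2.INTER_CUBIC))
```

```text
(no output)
```

View pics/c1.png

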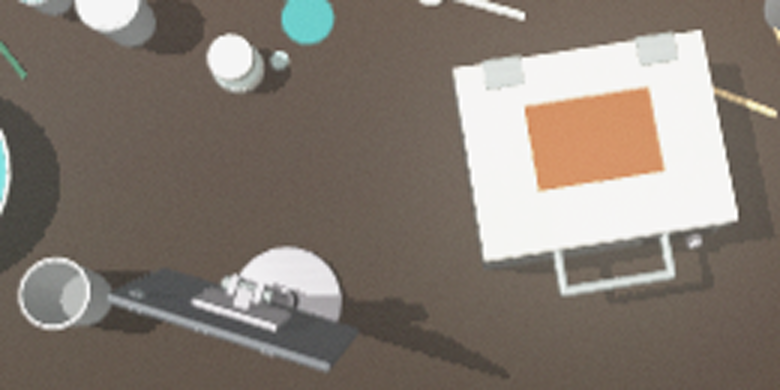

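View pics/c2.png

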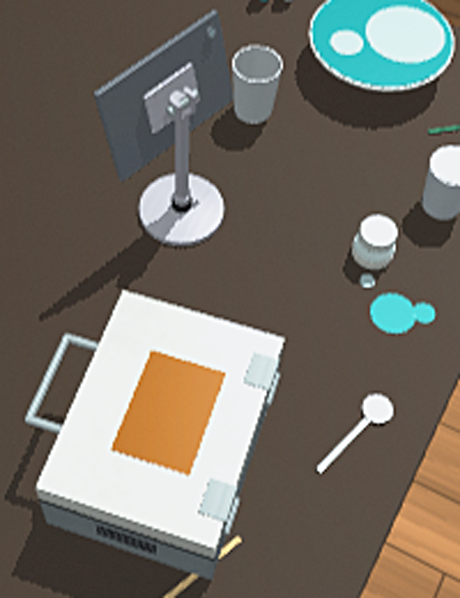

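Top crop: lid corners (454,68), (701,30), (738,218), (485,260), bar ends (566,290)/(672,274), tablet top edge from (110,298) to (329,366) and bottom edge from (165,270) to (357,330), so it leans backward. Scene crop: tablet corners (217,12), (96,92), (122,180), foot centre (181,209), lid corners (122,291), (284,338), (217,557), (38,490). Next I fit the poses.

```bash
cat > h.py <<'E'
import numpy as np
from workcell import bot
from scipy.spatial.transform import Rotation as R
from scipy.optimize import least_squares
C={n:bot.calibration(n) for n in("scene","top")}
def proj(n,P):
    c=C[n];T=c["camera_from_world"];p=np.atleast_2d(P)@T[:3,:3].T+T[:3,3]
    f=200/np.tan(np.radians(c["vfov"]/2))
    return p[:,:2]/p[:,2:]*f+[c["cx"],c["cy"]]
def ray(n,uv,z):
    c=C[n];T=c["camera_from_world"];f=200/np.tan(np.radians(c["vfov"]/2))
    d=T[:3,:3].T@[(uv[0]-c["cx"])/f,(uv[1]-c["cy"])/f,1];o=-T[:3,:3].T@T[:3,3]
    return o+d*(z-o[2])/d[2]
t1=lambda a:np.array(a)/3+[165-1/3,140-1/3]
s1=lambda a:np.array(a)/2.3+[245-.28,80-.28]
def tab(p,L):  # p: x,y,yaw,tilt ; L local
    return np.array([p[0],p[1],.22])+R.from_euler('ZY',[p[2],p[3]]).apply(np.array(L,float)/1000)
E
cat > fit.py <<'E'
from h import *
lid=np.array([[-.1,.13,.12],[.1,.13,.12],[.1,-.13,.12],[-.1,-.13,.12],[-.142,.05,.105],[-.142,-.05,.105]])
bt=t1([[485,260],[454,68],[701,30],[738,218],[566,290],[672,274]])
bs=s1([[122,291],[284,338],[217,557],[38,490],[68,337],[29,420]])
def fb(p):
    P=R.from_euler('z',p[2]).apply(lid)+[p[0],p[1],0]
    return np.r_[(proj("top",P)-bt).ravel(),(proj("scene",P)-bs).ravel()]
r=least_squares(fb,[.55,-.1,0],loss='soft_l1');b=r.x;print("box",b,np.degrees(b[2]),np.round(fb(b),1))
tt=t1([[112,296],[330,362],[165,270],[357,330]]);ts=s1([[217,12],[96,92],[122,180]])
Lt=[[-21.5,100,67.5],[-21.5,-100,67.5],[-21.5,100,-67.5],[-21.5,-100,-67.5]];Ls=[Lt[0],Lt[1],Lt[3]]
fc=s1([[181,209]])
def ft(p):
    return np.r_[(proj("top",tab(p,Lt))-tt).ravel(),(proj("scene",tab(p,Ls))-ts).ravel(),(proj("scene",[p[0],p[1],.014])-fc).ravel()]
r=least_squares(ft,[.5,.2,0,-.3],loss='soft_l1');t=r.x;print("tab",t,np.degrees(t[2:]),np.round(ft(t),1))
d=b[:2]-t[:2];print("target yaw",np.degrees(np.arctan2(d[1],d[0])),np.linalg.norm(d))
print("cup",ray("top",t1([55,293]),.095),"jar",ray("top",t1([231,57]),.055),"dye",ray("top",[451,216],.085))
print("handle",R.from_euler('z',b[2]).apply([-.142,0,.105])+[b[0],b[1],0])
E
python3 fit.py
```

```text
box [ 0.67806848 -0.11659968  0.18197969] 10.426668033080583 [ 0.2 -0.2 -0.2 -0.2  0.1 -0.7  0.7 -0.3  1.5 -0.5 -1.5 -0.6 -0.  -0.1
  0.1  0.2 -0.5 -3.3 -1.2 -0.6 -1.4  2.4  0.7 -1.3]
tab [ 0.51524921  0.20871777 -0.28082469 -0.24788169] [-16.09006955 -14.20257492] [-1.7 -0.9  0.8  0.4 -0.9 -0.4  0.9 -0.1  0.2 -1.2 -0.1  1.1 -0.5  0.8
 -0.4 -2.1]
target yaw -63.41233243443655 0.36378779545193485
cup [0.51688758 0.42764257 0.095     ] jar [0.77741207 0.27163005 0.055     ] dye [ 0.59762977 -0.39523863  0.085     ]
handle [ 0.53841328 -0.1422984   0.105     ]
```

```bash
cat >> h.py <<'E'
from scipy.linalg import logm,expm
def T(p,r):
    M=np.eye(4);M[:3,:3]=r;M[:3,3]=p;return M
def now():
    o=bot.get_obs();return T(o["ee_pos"],R.from_euler('xyz',o["tcp_rot"],degrees=True).as_matrix())
def row(A,B,n):  # constant row taking A to B in n rows
    L=np.real(logm(np.linalg.inv(A)@B))/n;D=expm(L)
    print(n,"x travel",np.round(D[:3,3]*1000,2),"twist",np.round(R.from_matrix(D[:3,:3]).as_rotvec(),4))
def gtab(p,depth):  # TCP pose gripping tablet top; depth of grasp point below top edge; tool y=-xl
    A=R.from_euler('ZY',[p[2],p[3]]).as_matrix();z=-A[:,2];y=-A[:,0];x=np.cross(y,z)
    return T(tab(p,[[-26,0,67.5-depth-19]])[0],np.c_[x,y,z])
tp=np.array([.5152,.2087,-.2808,-.2479])
E
python3 -m crank '[{"gripper":60,"travel":[0,0,-14],"twist":[0,0,-0.17]},{"gripper":60,"travel":[0,0,-14],"twist":[0,0,-0.17]},{"gripper":60,"travel":[0,0,-14],"twist":[0,0,-0.17]},{"gripper":60,"travel":[0,0,-14],"twist":[0,0,-0.17]},{"gripper":60,"travel":[0,0,-14],"twist":[0,0,-0.17]},{"gripper":60,"travel":[0,0,-14],"twist":[0,0,-0.17]},{"gripper":60,"travel":[0,0,-14],"twist":[0,0,-0.17]},{"gripper":60,"travel":[0,0,-14],"twist":[0,0,-0.17]},{"gripper":60,"travel":[0,0,-14],"twist":[0,0,-0.17]},{"gripper":60,"travel":[0,0,-14],"twist":[0,0,-0.17]},{"gripper":60,"travel":[0,0,-14],"twist":[0,0,-0.17]},{"gripper":60,"travel":[0,0,-14],"twist":[0,0,-0.17]}]'
python3 - <<'E'
from h import *
o=bot.get_obs();print(np.round(o["q"],1),o["time"])
G=gtab(tp,15);P=G.copy();P[:3,3]-=G[:3,2]*.10
print(np.round(P,3))
row(now(),P,20)
E
```

```text
time: 1.6
ee_pos: [0.1771, -0.5207, 0.3994]
tcp_rot: [180.0, -0.0, 136.0]
wrist_force: [0.1, -0.2, -0.1]
opening: 0.0599
grasp_force: 0.0
[-71.2  13.8  39.9 116.1  -0.  -27.2] 1.6
[[-0.277 -0.931  0.236  0.46 ]
 [-0.961  0.269 -0.068  0.225]
 [ 0.    -0.245 -0.969  0.343]
 [ 0.     0.     0.     1.   ]]
20 x travel [-25.53  40.49  -0.76] twist [ 0.0077 -0.0127 -0.1023]
```

```bash
python3 -m crank '[{"gripper":60,"travel":[-25.5,40.5,-0.8],"twist":[0.008,-0.0125,-0.102]},{"gripper":60,"travel":[-25.5,40.5,-0.8],"twist":[0.008,-0.0125,-0.102]},{"gripper":60,"travel":[-25.5,40.5,-0.8],"twist":[0.008,-0.0125,-0.102]},{"gripper":60,"travel":[-25.5,40.5,-0.8],"twist":[0.008,-0.0125,-0.102]},{"gripper":60,"travel":[-25.5,40.5,-0.8],"twist":[0.008,-0.0125,-0.102]},{"gripper":60,"travel":[-25.5,40.5,-0.8],"twist":[0.008,-0.0125,-0.102]},{"gripper":60,"travel":[-25.5,40.5,-0.8],"twist":[0.008,-0.0125,-0.102]},{"gripper":60,"travel":[-25.5,40.5,-0.8],"twist":[0.008,-0.0125,-0.102]},{"gripper":60,"travel":[-25.5,40.5,-0.8],"twist":[0.008,-0.0125,-0.102]},{"gripper":60,"travel":[-25.5,40.5,-0.8],"twist":[0.008,-0.0125,-0.102]}]'
python3 - <<'E'
from h import *
o=bot.get_obs();print(np.round(o["q"],1),o["time"])
G=gtab(tp,15);P=G.copy();P[:3,3]-=G[:3,2]*.10
row(now(),P,10)
E
```

```text
time: 2.85
ee_pos: [0.53, -0.226, 0.3965]
tcp_rot: [-172.8, 3.8, -165.4]
wrist_force: [0.4, -0.8, 0.4]
opening: 0.0599
grasp_force: 0.0
[-21.3   8.7  33.  107.   -3.6 -35.9] 2.85
10 x travel [-25.29  40.8   -1.03] twist [ 0.0077 -0.0133 -0.1027]
```

```bash
python3 -m crank '[{"gripper":60,"travel":[-25.3,40.8,-1],"twist":[0.0077,-0.0133,-0.1027]},{"gripper":60,"travel":[-25.3,40.8,-1],"twist":[0.0077,-0.0133,-0.1027]},{"gripper":60,"travel":[-25.3,40.8,-1],"twist":[0.0077,-0.0133,-0.1027]},{"gripper":60,"travel":[-25.3,40.8,-1],"twist":[0.0077,-0.0133,-0.1027]},{"gripper":60,"travel":[-25.3,40.8,-1],"twist":[0.0077,-0.0133,-0.1027]},{"gripper":60,"travel":[-25.3,40.8,-1],"twist":[0.0077,-0.0133,-0.1027]},{"gripper":60,"travel":[-25.3,40.8,-1],"twist":[0.0077,-0.0133,-0.1027]},{"gripper":60,"travel":[-25.3,40.8,-1],"twist":[0.0077,-0.0133,-0.1027]},{"gripper":60,"travel":[-25.3,40.8,-1],"twist":[0.0077,-0.0133,-0.1027]},{"gripper":60,"travel":[-25.3,40.8,-1],"twist":[0.0077,-0.0133,-0.1027]},{"gripper":60,"travel":[0,0,0],"twist":[0,0,0]}]'
python3 - <<'E'
from h import *
import cv2
o=bot.get_obs();print(np.round(o["q"],1),o["time"])
G=gtab(tp,15);P=G.copy();P[:3,3]-=G[:3,2]*.10
row(now(),P,1);row(now(),G,1)
a=bot.camera("top")[160:310,180:330,::-1];b=bot.camera("scene")[40:190,220:370,::-1]
cv2.imwrite("pics/p1.png",np.hstack([cv2.resize(i,(400,400),interpolation=cv2.INTER_CUBIC) for i in(a,b)]))
E
```

```text
time: 4.22
ee_pos: [0.4588, 0.2256, 0.3427]
tcp_rot: [-165.8, -0.0, -106.0]
wrist_force: [0.7, 0.8, 0.8]
opening: 0.0601
grasp_force: 0.0
[ 32.   -6.6  10.1  97.2 -10.5 -42.8] 4.225
1 x travel [ 0.6  -0.98 -0.06] twist [0.0005 0.     0.0012]
1 x travel [ 0.6  -1.03 99.94] twist [0.0005 0.     0.0012]
```

View pics/p1.png

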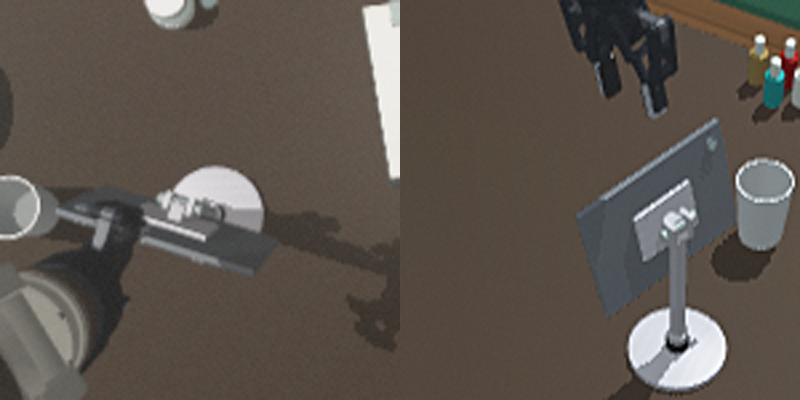

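Scene half: fingertips near (612,90) and (652,110) straddle the line above the tablet's top-edge middle (648,166), as expected. I'll descend and grip.

```bash
python3 -m crank '[{"gripper":50,"travel":[0.6,-1,20],"twist":[0,0,0]},{"gripper":50,"travel":[0,0,20],"twist":[0,0,0]},{"gripper":50,"travel":[0,0,15],"twist":[0,0,0]},{"gripper":50,"travel":[0,0,15],"twist":[0,0,0]},{"gripper":50,"travel":[0,0,15],"twist":[0,0,0]},{"gripper":50,"travel":[0,0,15],"twist":[0,0,0]},{"gripper":0,"travel":[0,0,0],"twist":[0,0,0]},{"gripper":0,"travel":[0,0,0],"twist":[0,0,0]},{"gripper":0,"travel":[0,0,0],"twist":[0,0,0]},{"gripper":0,"travel":[0,0,0],"twist":[0,0,0]},{"gripper":0,"travel":[0,0,0],"twist":[0,0,0]},{"gripper":0,"travel":[0,0,0],"twist":[0,0,0]}]' 50
python3 - <<'E'
from h import *
o=bot.get_obs();print(np.round(o["q"],1),o["wrist_force"],o["opening"],o["grasp_force"]);row(now(),gtab(tp,15),1)
E
```

```text
time: 5.82
ee_pos: [0.4839, 0.2164, 0.2474]
tcp_rot: [-165.9, 0.1, -106.3]
wrist_force: [-6.1, 0.9, 1.4]
opening: 0.0082
grasp_force: 49.2
[ 29.5  -8.   -2.   85.9 -10.  -45.1] [-6.11683553  0.91125512  1.37235911] 0.0082394617778776 49.1573828458786
1 x travel [-1.28  1.49  0.99] twist [ 0.001   0.0005 -0.0032]
```

```bash
cat >> h.py <<'E'
def about(c,rv):
    M=R.from_rotvec(rv).as_matrix();c=np.array(c);return T(c-M@c,M)
def att():  # tablet yaw,tilt from the gripping tool
    A=now();x=-A[:3,1];return np.degrees([np.arctan2(x[1],x[0]),np.arcsin(-x[2])])
E
python3 - <<'E'
from h import *
a=att();print(a)
yl=np.array([-np.sin(np.radians(a[0])),np.cos(np.radians(a[0])),0])
c=[.5152,.2087,.22];A=now();B=about(c,yl*np.radians(25-a[1]))@A
row(A,B,6);Cc=about(c,[0,0,np.radians(-63.4-a[0])])@B;row(B,Cc,8)
E
```

```text
[-16.27871353 -14.14362634]
6 x travel [-0.   -4.07 -2.57] twist [-1.139e-01  0.000e+00  1.000e-04]
8 x travel [-0.8   0.09  0.04] twist [ 0.0001 -0.0434  0.0932]
```

```bash
python3 -m crank '[{"gripper":0,"travel":[0,-4.1,-2.6],"twist":[-0.114,0,0]},{"gripper":0,"travel":[0,-4.1,-2.6],"twist":[-0.114,0,0]},{"gripper":0,"travel":[0,0,0],"twist":[0,0,0]},{"gripper":0,"travel":[0,-4.1,-2.6],"twist":[-0.114,0,0]},{"gripper":0,"travel":[0,-4.1,-2.6],"twist":[-0.114,0,0]},{"gripper":0,"travel":[0,0,0],"twist":[0,0,0]},{"gripper":0,"travel":[0,0,0],"twist":[0,0,0]}]'
python3 - <<'E'
from h import *
o=bot.get_obs();print(np.round(o["q"],1),o["torque"])
a=att();print(a)
yl=np.array([-np.sin(np.radians(a[0])),np.cos(np.radians(a[0])),0])
c=[.5152,.2087,.22];A=now();B=about(c,yl*np.radians(25-a[1]))@A
row(A,B,3);Cc=about(c,[0,0,np.radians(-63.4-a[0])])@B;row(B,Cc,8)
E
```

```text
time: 6.7
ee_pos: [0.4986, 0.212, 0.259]
tcp_rot: [167.9, 0.0, -106.3]
wrist_force: [-6.3, 0.2, 1.8]
opening: 0.0083
grasp_force: 55.8
[ 19.3  14.6  23.3 108.5   7.  -55. ] [0.23292865 1.82315746 0.15096282]
[-16.30123683  12.07190163]
3 x travel [-0.   -2.67 -1.75] twist [-0.0752 -0.      0.    ]
8 x travel [-0.8   0.11  0.05] twist [ 0.     -0.0434  0.0931]
```

Run:
```python
from h import *
c=[.5152,.2087,.22];A=now();row(A,about(c,[0,0,np.radians(-63.4-att()[0])])@A,8)
```

```text
8 x travel [-1.73  0.07  0.01] twist [ 0.     -0.0215  0.1005]
```

```bash
python3 -m crank '[{"gripper":0,"travel":[-1.7,0.1,0],"twist":[0,-0.0215,0.1005]},{"gripper":0,"travel":[-1.7,0.1,0],"twist":[0,-0.0215,0.1005]},{"gripper":0,"travel":[-1.7,0.1,0],"twist":[0,-0.0215,0.1005]},{"gripper":0,"travel":[-1.7,0.1,0],"twist":[0,-0.0215,0.1005]},{"gripper":0,"travel":[0,0,0],"twist":[0,0,0]},{"gripper":0,"travel":[0,0,0],"twist":[0,0,0]}]'
python3 - <<'E'
from h import *
o=bot.get_obs();print(np.round(o["q"],1),o["torque"])
a=att();print(a)
c=[.5152,.2087,.22];A=now();row(A,about(c,[0,0,np.radians(-63.4-att()[0])])@A,4)
E
```

```text
time: 7.45
ee_pos: [0.5011, 0.2189, 0.259]
tcp_rot: [167.9, 0.1, -129.8]
wrist_force: [-6.0, 4.6, -0.9]
opening: 0.0082
grasp_force: 55.3
[ 18.3  11.4  19.5 104.5  10.3 -32.5] [ 0.92700191  1.45786697 -0.10761678]
[-39.80394794  12.070168  ]
4 x travel [-1.79  0.03  0.01] twist [ 0.0002 -0.0215  0.1007]
```

```bash
python3 -m crank '[{"gripper":0,"travel":[-1.7,0,0],"twist":[0,-0.0215,0.1007]},{"gripper":0,"travel":[-1.7,0,0],"twist":[0,-0.0215,0.1007]},{"gripper":0,"travel":[-1.7,0,0],"twist":[0,-0.0215,0.1007]},{"gripper":0,"travel":[-1.7,0,0],"twist":[0,-0.0215,0.1007]},{"gripper":0,"travel":[0,0,0],"twist":[0,0,0]},{"gripper":0,"travel":[0,-2.7,-1.7],"twist":[-0.0752,0,0]},{"gripper":0,"travel":[0,-2.7,-1.7],"twist":[-0.0752,0,0]},{"gripper":0,"travel":[0,-2.7,-1.7],"twist":[-0.0752,0,0]},{"gripper":0,"travel":[0,0,0],"twist":[0,0,0]},{"gripper":0,"travel":[0,0,0],"twist":[0,0,0]}]'
python3 - <<'E'
from h import *
import cv2
o=bot.get_obs();print(np.round(o["q"],1),o["torque"])
print(att(),"measured axis offset check",now()[:3,3], gtab([.5152,.2087,np.radians(-63.4),np.radians(25)],15)[:3,3])
a=bot.camera("top")[160:310,180:330,::-1];b=bot.camera("scene")[40:190,220:370,::-1]
cv2.imwrite("pics/p2.png",np.hstack([cv2.resize(i,(400,400),interpolation=cv2.INTER_CUBIC) for i in(a,b)]))
E
```

```text
time: 8.7
ee_pos: [0.5105, 0.2157, 0.262]
tcp_rot: [154.9, 0.1, -153.4]
wrist_force: [-5.0, 7.3, 0.8]
opening: 0.008
grasp_force: 55.3
[ 10.8  11.   17.  103.2  24.2 -17.4] [1.68724718 1.34373062 0.1719047 ]
[-63.355203    25.12992263] measured axis offset check [0.51045312 0.21566967 0.26197442] [0.51098825 0.21711067 0.26134939]
```

View pics/p2.png

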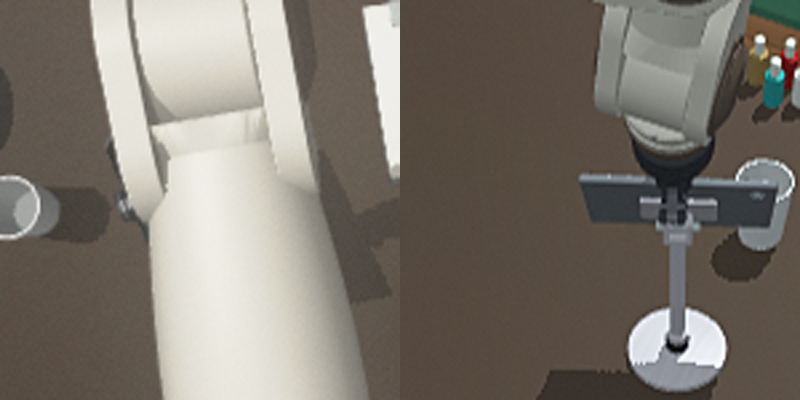

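The scene half shows the tablet facing the box side and leaning forward, still held; the cup at (765,200) is untouched. I'll release and withdraw along the fingers.

```bash
python3 -m crank '[{"gripper":30,"travel":[0,0,0],"twist":[0,0,0]},{"gripper":30,"travel":[0,0,0],"twist":[0,0,0]},{"gripper":30,"travel":[0,0,0],"twist":[0,0,0]},{"gripper":36,"travel":[0,0,-8],"twist":[0,0,0]},{"gripper":36,"travel":[0,0,-15],"twist":[0,0,0]},{"gripper":36,"travel":[0,0,-20],"twist":[0,0,0]},{"gripper":36,"travel":[0,0,-25],"twist":[0,0,0]},{"gripper":36,"travel":[0,0,-30],"twist":[0,0,0]},{"gripper":36,"travel":[0,0,-30],"twist":[0,0,0]}]'
python3 - <<'E'
from h import *
o=bot.get_obs();print(np.round(o["q"],1),np.round(now(),3))
b=[.67807,-.1166,.18198]
Rb=R.from_euler('z',b[2]).as_matrix()
# tool y = +-box x, z down
for s in(1,-1):
    M=np.c_[np.cross(Rb[:,0]*s,[0,0,-1]),Rb[:,0]*s,[0,0,-1]]
    h=Rb@[-.142,0,.105]+[b[0],b[1],0];P=T(h+[0,0,-.019+.15],M)
    print(s,np.round(P,3));row(now(),P,10)
E
```

```text
time: 9.93
ee_pos: [0.5352, 0.1652, 0.3786]
tcp_rot: [155.1, 0.2, -153.5]
wrist_force: [0.8, -0.5, 0.3]
opening: 0.0362
grasp_force: 0.0
[  5.6  20.2  41.9 120.9  23.2 -22.9] [[-0.895 -0.406 -0.185  0.535]
 [-0.447  0.811  0.378  0.165]
 [-0.003  0.421 -0.907  0.379]
 [ 0.     0.     0.     1.   ]]
1 [[-0.181  0.983  0.     0.538]
 [ 0.983  0.181  0.    -0.142]
 [ 0.     0.    -1.     0.236]
 [ 0.     0.     0.     1.   ]]
10 x travel [-15.2  -35.55   5.08] twist [ 0.0305 -0.0399  0.182 ]
-1 [[ 0.181 -0.983  0.     0.538]
 [-0.983 -0.181  0.    -0.142]
 [ 0.    -0.    -1.     0.236]
 [ 0.     0.     0.     1.   ]]
10 x travel [ 29.64 -19.61   8.53] twist [ 0.037   0.0282 -0.1267]
```

Run:
```python
from h import *
b=[.67807,-.1166,.18198]
Rb=R.from_euler('z',b[2]).as_matrix()
M=np.c_[np.cross(Rb[:,0],[0,0,-1]),Rb[:,0],[0,0,-1]]
h=Rb@[-.142,0,.105]+[b[0],b[1],0];row(now(),T(h+[0,0,-.019+.15],M),12)
```

```text
12 x travel [-13.11 -29.43   4.35] twist [ 0.0254 -0.0333  0.1516]
```

```bash
python3 -m crank '[{"gripper":36,"travel":[-13.1,-29.4,4.3],"twist":[0.0254,-0.0333,0.1516]},{"gripper":36,"travel":[-13.1,-29.4,4.3],"twist":[0.0254,-0.0333,0.1516]},{"gripper":36,"travel":[-13.1,-29.4,4.3],"twist":[0.0254,-0.0333,0.1516]},{"gripper":36,"travel":[-13.1,-29.4,4.3],"twist":[0.0254,-0.0333,0.1516]},{"gripper":36,"travel":[-13.1,-29.4,4.3],"twist":[0.0254,-0.0333,0.1516]},{"gripper":36,"travel":[-13.1,-29.4,4.3],"twist":[0.0254,-0.0333,0.1516]},{"gripper":36,"travel":[-13.1,-29.4,4.3],"twist":[0.0254,-0.0333,0.1516]},{"gripper":36,"travel":[-13.1,-29.4,4.3],"twist":[0.0254,-0.0333,0.1516]},{"gripper":36,"travel":[-13.1,-29.4,4.3],"twist":[0.0254,-0.0333,0.1516]},{"gripper":36,"travel":[-13.1,-29.4,4.3],"twist":[0.0254,-0.0333,0.1516]},{"gripper":36,"travel":[-13.1,-29.4,4.3],"twist":[0.0254,-0.0333,0.1516]},{"gripper":36,"travel":[-13.1,-29.4,4.3],"twist":[0.0254,-0.0333,0.1516]}]'
python3 -m crank '[{"gripper":36,"travel":[0,0,0],"twist":[0,0,0]}]' >/dev/null
python3 - <<'E'
from h import *
import cv2
o=bot.get_obs();print(np.round(o["q"],1))
b=[.67807,-.1166,.18198]
Rb=R.from_euler('z',b[2]).as_matrix()
M=np.c_[np.cross(Rb[:,0],[0,0,-1]),Rb[:,0],[0,0,-1]]
h=Rb@[-.142,0,.105]+[b[0],b[1],0];row(now(),T(h+[0,0,-.019],M),1)
a=bot.camera("top");c=bot.camera("scene")
cv2.imwrite("pics/top3.png",a[:,:,::-1]);cv2.imwrite("pics/scene3.png",c[:,:,::-1])
cv2.imwrite("pics/p3.png",np.hstack([cv2.resize(i[:,:,::-1],(400,520),interpolation=cv2.INTER_CUBIC) for i in(a[140:270,190:290],c[70:200,260:360])]))
cv2.imwrite("pics/p4.png",np.hstack([cv2.resize(i[:,:,::-1],(400,520),interpolation=cv2.INTER_CUBIC) for i in(a[155:285,330:430],c[200:330,230:330])]))
E
```

```text
time: 11.42
ee_pos: [0.5378, -0.1427, 0.2355]
tcp_rot: [-179.9, 0.1, 100.1]
wrist_force: [-0.4, 0.8, 0.1]
opening: 0.036
grasp_force: 0.0
[-14.8   5.9  11.6  95.7  -0.   64.8]
1 x travel [1.3000e-01 8.3000e-01 1.4991e+02] twist [-0.0002  0.0006 -0.0017]
```

View pics/p3.png

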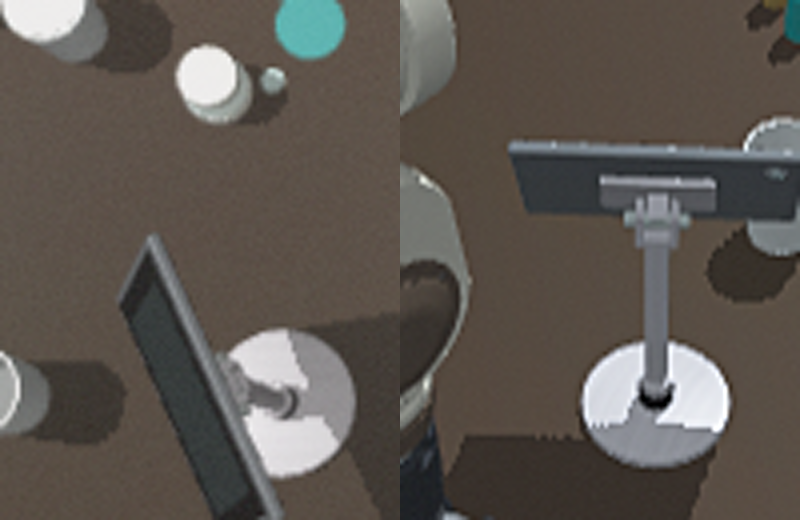

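View pics/p4.png

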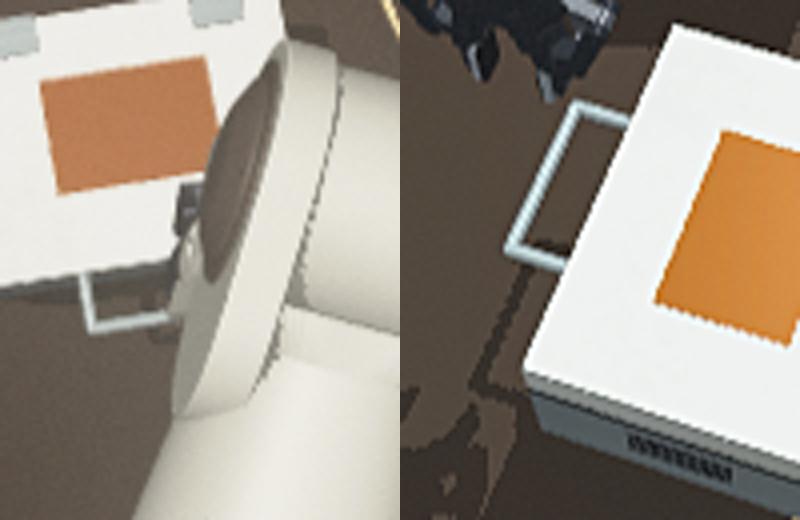

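Crops: the tablet stands released, with its top edge in the top view from (152,236) to about (275,515) and foot centre (280,403); in the scene view its left corners are (512,148) and (530,210), foot centre (656,402). Fingertips at (485,75)/(552,98) sit above the bar. I'll check the tablet numerically.

Run:
```python
from h import *
p=[.5152,.2087,np.radians(-63.4),np.radians(25)]
tt=lambda a:(np.array(a)-190+.4)*[4,4]+0
f=lambda P:(proj("top",P)-[190,140])*4+1.5
g=lambda P:(proj("scene",P)-[260,70])*4+1.5+np.array([400,0])
print("top: screen/back top y+",f(tab(p,[[-30.5,100,67.5],[-21.5,100,67.5],[-30.5,100,-67.5],[-30.5,-100,67.5],[-21.5,-100,67.5]])))
print("scene: y- top back, y- bottom back, y+ top back, bottom back",g(tab(p,[[-21.5,-100,67.5],[-21.5,-100,-67.5],[-21.5,100,67.5],[-21.5,100,-67.5]])))
F=[p[0],p[1],.014];print("foot",f(F),g(F))
h=np.array([.5384,-.1423,.105]);e=np.array([-.1810,.9834,0])*.05
k=lambda P:(proj("scene",P)-[230,200])*4+1.5+np.array([400,0])
print("bar ends",k([h+e,h-e]), (proj("top",[h+e])-[330,155])*4+1.5)
```

```text
top: screen/back top y+ [[144.76740942 236.66314338]
 [158.09024804 232.2109161 ]
 [114.64960916 299.20054622]
 [274.02217665 525.22814407]
 [287.09715623 519.24963071]]
scene: y- top back, y- bottom back, y+ top back, bottom back [[504.04063284 150.22555214]
 [522.55189381 213.66572097]
 [805.33462435 160.78793266]
 [792.20586014 223.36370271]]
foot [[280.1345229  403.58157498]] [[653.37162661 395.49688856]]
bar ends [[573.03447538 116.16729888]
 [513.61059022 245.45372348]] [[100.81165149 324.96958293]]
```

Predictions match within about 2 px (yaw and tilt within about 1°). I'll descend on the bar and grip.

```bash
python3 -m crank '[{"gripper":36,"travel":[0,0.8,30],"twist":[0,0,0]},{"gripper":36,"travel":[0,0,30],"twist":[0,0,0]},{"gripper":36,"travel":[0,0,20],"twist":[0,0,0]},{"gripper":36,"travel":[0,0,15],"twist":[0,0,0]},{"gripper":36,"travel":[0,0,15],"twist":[0,0,0]},{"gripper":36,"travel":[0,0,15],"twist":[0,0,0]},{"gripper":36,"travel":[0,0,15],"twist":[0,0,0]},{"gripper":36,"travel":[0,0,10],"twist":[0,0,0]},{"gripper":36,"travel":[0,0,0],"twist":[0,0,0]}]'
python3 -m crank '[{"gripper":0,"travel":[0,0,0],"twist":[0,0,0]},{"gripper":0,"travel":[0,0,0],"twist":[0,0,0]},{"gripper":0,"travel":[0,0,0],"twist":[0,0,0]},{"gripper":0,"travel":[0,0,0],"twist":[0,0,0]},{"gripper":0,"travel":[0,0,0],"twist":[0,0,0]}]' 60
python3 - <<'E'
from h import *
o=bot.get_obs();print(np.round(o["q"],1))
A=now();g=A[:3,3]+A[:3,2]*-.019;print("grasp",g)
ax=A[:3,1]*[1,1,0];ax/=np.linalg.norm(ax)
def pos(t):t=np.radians(t);return -242*np.cos(t)+20*np.sin(t),242*np.sin(t)+20*np.cos(t)
last=pos(0)
for t in range(6,67,6):
    n=pos(t);print(t,np.round([n[0]-last[0],n[1]-last[1]],1));last=n
E
```

```text
time: 12.78
ee_pos: [0.5388, -0.1413, 0.0844]
tcp_rot: [-179.9, -0.0, 100.5]
wrist_force: [-0.7, 0.7, 0.3]
opening: 0.0361
grasp_force: 0.0
time: 13.4
ee_pos: [0.5369, -0.142, 0.0859]
tcp_rot: [-179.7, 0.0, 100.4]
wrist_force: [-15.7, -3.4, 8.4]
opening: 0.0078
grasp_force: 58.6
[-14.7   5.6  -5.3  79.3  -0.1  64.9]
grasp [ 0.53695829 -0.14199132  0.10491856]
6 [ 3.4 25.2]
12 [ 6.  24.7]
18 [ 8.6 23.9]
24 [11.  22.9]
30 [13.4 21.6]
36 [15.6 20.1]
42 [17.6 18.4]
48 [19.4 16.4]
54 [21.  14.3]
60 [22.4 12. ]
66 [23.5  9.6]
```

```bash
python3 -m crank '[{"gripper":0,"travel":[0,-0.6,-4],"twist":[0,0,0]},{"gripper":0,"travel":[0,0.5,-8.6],"twist":[0,0,0]},{"gripper":0,"travel":[0,2,-12.5],"twist":[0,0,0]},{"gripper":0,"travel":[0,2.7,-12.4],"twist":[0,0,0]},{"gripper":0,"travel":[0,3.3,-12.3],"twist":[0,0,0]},{"gripper":0,"travel":[0,0,0],"twist":[0,0,0]}]'
python3 - <<'E'
from h import *
A=now();g=A[:3,3]-A[:3,2]*.019
Rb=R.from_euler('z',.18198).as_matrix();l=Rb.T@(g-[.67807,-.1166,0])-[.1,0,.085]
print(l*1000,np.hypot(l[0],l[2])*1000,"angle",np.degrees(np.arctan2(l[2],-l[0])-np.arctan2(20,242)))
E
```

```text
time: 14.15
ee_pos: [0.546, -0.1403, 0.1364]
tcp_rot: [-179.9, 0.0, 100.4]
wrist_force: [-10.4, -2.5, -0.4]
opening: 0.0078
grasp_force: 58.8
[-234.115208      0.57606113   70.39021005] 244.46822346979533 angle 12.009733072568446
```

```bash
python3 -m crank '[{"gripper":0,"travel":[0,3.6,-12.1],"twist":[0,0,0]},{"gripper":0,"travel":[0,4.4,-11.8],"twist":[0,0,0]},{"gripper":0,"travel":[0,5.2,-11.6],"twist":[0,0,0]},{"gripper":0,"travel":[0,5.8,-11.3],"twist":[0,0,0]},{"gripper":0,"travel":[0,6.4,-11],"twist":[0,0,0]},{"gripper":0,"travel":[0,7,-10.6],"twist":[0,0,0]},{"gripper":0,"travel":[0,7.5,-10.2],"twist":[0,0,0]},{"gripper":0,"travel":[0,8.1,-9.9],"twist":[0,0,0]},{"gripper":0,"travel":[0,8.6,-9.4],"twist":[0,0,0]},{"gripper":0,"travel":[0,9,-9],"twist":[0,0,0]},{"gripper":0,"travel":[0,0,0],"twist":[0,0,0]}]'
python3 - <<'E'
from h import *
A=now();g=A[:3,3]-A[:3,2]*.019
Rb=R.from_euler('z',.18198).as_matrix();l=Rb.T@(g-[.67807,-.1166,0])-[.1,0,.085]
th=np.degrees(np.arctan2(l[2],-l[0])-np.arctan2(20,242));r=np.hypot(l[0],l[2])
print(l*1000,r*1000,"angle",th,np.round(bot.get_obs()["q"],1))
E
```

```text
time: 15.52
ee_pos: [0.6106, -0.1288, 0.2454]
tcp_rot: [180.0, 0.1, 100.4]
wrist_force: [-14.9, -3.7, 13.2]
opening: 0.0079
grasp_force: 60.2
[-168.5713894     0.27625631  179.36599529] 246.14725997039707 angle 42.0525549274849 [-11.8  15.9  24.3  98.3  -0.1  67.7]
```

```bash
python3 -m crank '[{"gripper":0,"travel":[0,8.8,-9],"twist":[0,0,0]},{"gripper":0,"travel":[0,9.5,-8.4],"twist":[0,0,0]},{"gripper":0,"travel":[0,10.1,-7.7],"twist":[0,0,0]},{"gripper":0,"travel":[0,10.7,-7],"twist":[0,0,0]},{"gripper":0,"travel":[0,11,-6.3],"twist":[0,0,0]},{"gripper":0,"travel":[0,11.4,-5.7],"twist":[0,0,0]},{"gripper":0,"travel":[0,0,0],"twist":[0,0,0]},{"gripper":0,"travel":[0,0,0],"twist":[0,0,0]}]'
python3 - <<'E'
from h import *
import cv2
A=now();g=A[:3,3]-A[:3,2]*.019
b=[.67807,-.1166,0];Rb=R.from_euler('z',.18198).as_matrix();l=Rb.T@(g-b)-[.1,0,.085]
th=np.degrees(np.arctan2(l[2],-l[0])-np.arctan2(20,242));r=np.hypot(l[0],l[2])
print(l*1000,r*1000,"angle",th,np.round(bot.get_obs()["q"],1))
c=bot.camera("scene")
for t in(57,60,63):
    Q=R.from_euler('y',t,degrees=True).apply([[-.2,.13,0],[-.2,.13,.035],[-.2,-.13,0],[-.2,-.13,.035],[-.242,.05,.02],[-.242,-.05,.02],[0,-.13,.035],[0,.13,.035]])+[.1,0,.085]
    print(t,np.round((proj("scene",Q@Rb.T+b)-[240,150])*4+1.5).tolist())
cv2.imwrite("pics/p5.png",cv2.resize(c[150:300,240:400,::-1],(640,600),interpolation=cv2.INTER_CUBIC))
cv2.imwrite("pics/full5.png",np.vstack([c[60:,100:500,::-1]]))
E
```

```text
time: 16.52
ee_pos: [0.6719, -0.1177, 0.2887]
tcp_rot: [179.9, 0.2, 100.4]
wrist_force: [-4.9, -4.7, 8.3]
opening: 0.0076
grasp_force: 61.7
[-1.06261498e+02  1.03342771e-01  2.22660578e+02] 246.71692100202327 angle 59.76342225785208 [-9.900e+00  2.770e+01  4.470e+01  1.068e+02 -1.000e-01  6.970e+01]
57 [[363.0, 152.0], [410.0, 147.0], [210.0, 533.0], [260.0, 537.0], [309.0, 214.0], [248.0, 363.0], [442.0, 700.0], [555.0, 333.0]]
60 [[377.0, 151.0], [426.0, 148.0], [225.0, 535.0], [278.0, 540.0], [328.0, 214.0], [267.0, 365.0], [444.0, 702.0], [556.0, 334.0]]
63 [[391.0, 150.0], [442.0, 149.0], [241.0, 537.0], [296.0, 543.0], [348.0, 215.0], [288.0, 366.0], [445.0, 703.0], [557.0, 336.0]]
```

View pics/p5.png

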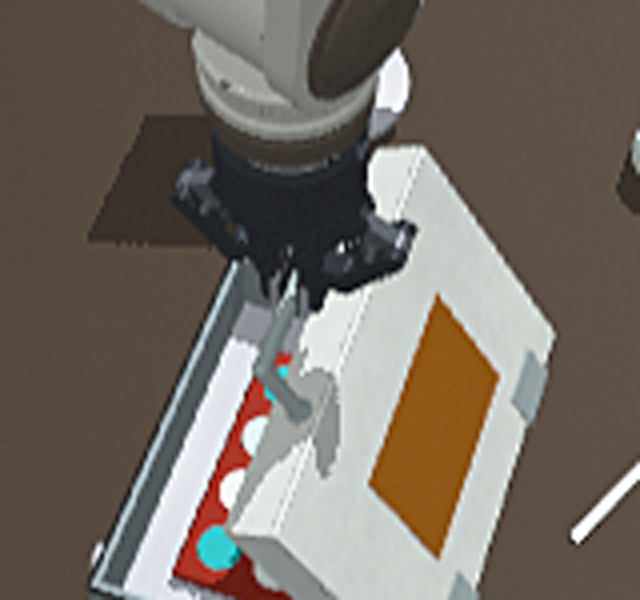

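The lid's front corners at (420,147) and (277,542) match the 60° prediction of (426,148) and (278,540). The hinge corner at (555,333) fits too, and the handle is firmly gripped. I'm handing it in.

```bash
python3 -c "
from workcell import bot
o=bot.get_obs();print(o['time'],o['grasp_force'],abs(o['qd']).max());print(bot.job_done())"
```

```text
16.575 61.72614097595215 0.2762053905262031
the job is handed in; nothing more can be done
None
```

The job is handed in at 16.6 s: by my measurements the tablet's back faces the middle of the box and tips 25° forward (both within about 1°), and the lid is held by its handle at about 60°. The cup, bottle and jar were not touched.

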